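Draw a spent wound cartridge off a water filter's post

ROBOT

A 7-joint arm with a two-finger parallel gripper is mounted at the origin on the work surface. World frame = base frame: x ahead of the robot, y to its left, z up, the work surface at z = 0. Lengths are in m, angles in rad, forces in N, time in s.
With the tool pointing down it reaches from about 0.35 to 0.9 m from the base axis. Payload 7.2 kg.
Tool frame: the origin (TCP) lies midway between the tips of the shut fingers; the grasp point (between the pads) lies 19 mm behind it (arm.tcp_to_grasp is the distance from the TCP to the grasp point, in m); z points along the fingers, y is the direction in which the jaws open and shut (so a half turn about z gives the same grasp; the last joint's range is limited). The gripper opens to 88 mm and grips with 3 to 60 N. Pads are 20 mm wide; open, the fingers measure 115 mm over their backs; the gripper's body (75 mm by 178 mm) begins 61 mm behind the grasp point.
Start: joints at [-1.243, 0.411, -0.013, 1.596, 0.006, 1.134, -0.082], TCP at [0.241, 0.577, 0.223] pointing down, gripper open.
Joint ranges: [-2.95, 2.95], [-0.29, 1.99], [-1.47, 1.44], [0.14, 2.54], [-1.03, 4.17], [0.13, 1.85], [-2.86, 2.86]. Speed limits (rad/s): [2.39, 2.39, 3.01, 3.01, 3.14, 3.14, 3.14].

INTERFACE

Orientations are given as a rotation vector (axis times angle).
In Python, from station import arm gives the robot as it stands.
- The arm moves only by the shell command python3 -m crank 'ROWS'. ROWS is JSON, a list of rows, each an object with "linear": the shift along the tool's x, y, z scaled (see below), a list of three; "rotation": the turn, a rotation vector about the tool's x, y, z scaled (see below), a list of three; "gripper": the finger opening in mm, from 0 to 87.8. In form: [{"linear": [dx, dy, dz], "rotation": [wx, wy, wz], "gripper": gripper}, ...]. A call has 1 to 8 rows; each row is the pose to reach, as a shift and turn from the pose commanded when the call began, along the tool's axes at that moment; what a row does not reach only later rows make up. The controller multiplies each number of a shift by 0.5 m and each number of a turn by pi/2 rad. A row lasts 1/10 s, in which the tool goes at most 50 mm and 8.59 degrees, less where a joint would pass 70% of its speed; a pose out of reach is approached as far as the arm can. A call with a number of a shift or a turn outside -1 to 1 is refused whole. A call with a gripper value outside its range is refused whole. The fingers move at their own pace and stop on an object; the grip force is fixed at half the most. Time passes only in rows, so rows that repeat a pose let the fingers close. It gives the time, the measured TCP pose, the force and the opening at its end, in the units of the state.
- arm.state(): the state, without advancing time (a new reading comes with each control period).
- arm.camera(name): name is "side" or "top" or "wrist"; returns a dict with "img" (384x512x3 uint8, red, green, blue), "range_z" (384x512 float32, m along the optical axis (not along the pixel's ray), 0 where there is no reading), "intrinsics" (3x3 intrinsics, pixels), "rvec" (rotation vector, rad) and "tvec" (3), from world to camera coordinates, as OpenCV has them. Camera axes: x right, y down, z forward; pixel columns grow to the right and rows downward; lengths in m; the calibration is good to about 2 mm. A picture is of the moment at which its call begins.
- arm.job_done(): hands the job in, once; it reports no verdict.
Trained networks look in a picture, given as the dict that the camera call returned (one of the last four; its "shot" number tells which), for a name from the list of things; names that differ only in an ending like _2 or _b are one class to them, and where a whole thing is asked for, a point or a joint stands for the part that bears it (a point fixed in the world has none). Each returns a list of dicts, best first, with "score" (0 to 1); they miss things now and then, are a little off and sometimes report something else, mostly with a low value. They report only what shows in the picture. A call takes as long as a camera call. They do not tell look-alikes from the thing itself.
- arm.boxes_of(picture, label): "location" ([x, y, z] in m, in world coordinates, good to about 4 mm: the middle of the surface that is visible of it).
The state is a dict: "clock": time; "joint_pos": joint angles; "joint_velocities": joint speeds; "tau": joint torques, N m; "tcp_pos": TCP position; "tool_rot": TCP orientation; "wrist_force": force on the tool from outside, world axes, zero at the start; "torque": the same for the moment, N m; "opening": opening from 0.0 (shut) to 1.0 (fully open).
Only numpy, scipy, OpenCV 4.12 (cv2) and the standard library are available. Lean on these libraries where they do the work, as an engineer would, in place of code of your own. Each camera call takes 0.05 s, during which the arm holds its last target. There are 200 camera calls.

TASK

The bells of the twin water filter are off and its string-wound cartridge (the one with the open bore) is spent. Turn it by feel until its bayonet foot lets go (it undoes anticlockwise), without wrenching at it, and draw it straight up off its post; then, keeping it upright, set it down gently so that it stands inside the drip tray. Leave the pleated cartridge on its post and everything else where it is.

Things in the scene. Friction and masses are not known exactly. Their poses are not given: they have to be found in the camera images.
- wound_mid (a point): Centre, half-way up, of the spent string-wound cartridge: off-white tube with criss-cross winding, 60 mm outside diameter, 127 mm tall, z up along its axis, mass 0.17 to 0.35 kg. Its open bore (29 mm) sits over a stainless post, whose tip shows 27 mm down inside the bore. It stands on either seat of the filter. No special side: grip it anywhere round, best near its top.
- wound_foot (a point): Centre of that cartridge's underside. Its foot is bayonet-locked: an inner lip hooks under a cross pin of the post, hidden from all sides. Locked, it rises 2 to 3 mm, then stops hard. It turns easily with no click or end stop. Once free it meets no resistance; risen 14 mm it is past the pin, and after 100 mm clear of the post. Over 60 N of pull or push on the filter damages it.
- wound_collar (a point): Point on its axis 6 mm above the foot, amid the collar with the lip and its two slots. It is free when the slots meet the pin, within about 7 degrees either side of one angle. That lies 20 to 115 degrees anticlockwise (seen from above) of where it starts, other each time, and no pose or view shows it: find it by feel. Turned further it locks again, until half a turn on.
- filter_base: Stainless base of the opened twin water filter, fixed: 256 mm along its y axis, 116 mm along x. Origin at its middle on the bench top, z up. Round seats at y = +70 and -70 mm of its frame, tops 30 mm above the bench, each with an upright post, 25 mm diameter, 100 mm tall above the seat, and a 7 mm high flange of 104 mm diameter round it; a gauge 57 mm high between; hose tails at both ends.
- pleated_mid (a point): Centre, half-way up, of the good cartridge on the other seat, 140 mm from the wound one: 64 mm diameter, 127 mm tall, with upright pleats and a closed flat top cap with a 4 mm raised ring, 161 mm above the bench at its highest. It must stay.
- tray_in (a point): Centre of the inner floor of the drip tray, 4 mm above the bench: an open grey aluminium tray, 200 mm along its x axis, 220 mm along its y axis, walls 4 mm thick, rim 24 mm above the bench, floor flat; mass 0.95 kg. The floor is 192 by 212 mm inside.
- bell_a_mid (a point): Centre, half-way up, of one stainless bell standing mouth down on the bench: 104 mm diameter at the foot, 176 mm tall. Bystander.
- bell_b_mid (a point): Centre, half-way up, of the other, equal bell. Bystander.
- beaker_mid (a point): Centre, half-way up, of a glass beaker, 78 mm diameter, 110 mm tall. Bystander.
- spanner_mid (a point): Centre of the ring of a flat grey plastic bell spanner lying on the bench: ring 112 mm outside, 12 mm thick, its handle reaching 159 mm from here along x. Bystander.
Not all that is in view belongs to the job. Leave any green look-alike of the part that bears wound_mid alone.

How it is judged:
On the way:
1. the wound cartridge has been drawn up clear of its post, upright (z of wound_mid in the frame of filter_base above 0.19 m and angle between wound_mid's own z axis and vertical below 0.3 rad), for 0.1 s.
At the end, for the whole second after the job is handed in: The wound cartridge stands upright (within 6 degrees) on the floor of the drip tray, wholly inside its rim, released and at rest; the tray is within 30 mm of where it was and the pleated cartridge still sits on its post, within 8 mm (x of wound_mid in the frame of tray_in between -0.068 and 0.068 m and y of wound_mid in the frame of tray_in between -0.078 and 0.078 m and z of wound_mid in the frame of tray_in between 0.058 and 0.068 m and angle between wound_mid's own z axis and vertical below 0.1 rad and distance of tray_in from where it was at the start of the episode below 0.03 m and distance of pleated_mid from where it was at the start of the episode below 0.008 m and linear speed of wound below 0.02 m/s); the robot touches nothing.
It fails at once if the wound cartridge is pulled or pressed against the filter with more than 60 N (contact force between wound and filter_base above 60 N).
It fails at once if the wound cartridge is let go more than 10 mm above the tray's floor, or banged into the tray (more than 100 N) ((horizontal distance between wound_mid and tray_in below 0.15 m and z of wound_mid in the frame of tray_in above 0.0735 m and contact force between wound and the fingers below 0.05 N) or contact force between wound and tray above 100 N).
It fails at once if the wound cartridge is tipped by more than 25 degrees (angle between wound_mid's own z axis and vertical above 0.44 rad).
It fails at once if the pleated cartridge is moved by more than 12 mm (distance of pleated_mid from where it was at the start of the episode above 0.012 m).
It fails at once if a bell, the beaker or the spanner is moved by more than 20 mm (distance of any of bell_a_mid, bell_b_mid, beaker_mid, spanner_mid from where it was at the start of the episode above 0.02 m).
It also fails if it takes over 61 s, if anything falls off the work surface, if the arm or the gripper's body presses on something with over 40 N, if the wrist force passes 120 N, or if a joint passes its speed limit or range.

## Working session

There is one attempt and no reset: what is moved stays moved. The work goes in short steps, Python scripts to look and compute and a shell command to move; the robot and the scene stay as the last step left them, time stands still between calls to the robot, and variables do not carry over. Pictures are saved under pics/ and viewed, about 8 in all and at most 12, crops included, and the job is handed in when it is done.

```bash
mkdir -p pics; cat > h.py <<'E'
import numpy as np, cv2
from scipy.spatial.transform import Rotation as R
from station import arm
def pts(p):
    K=p["intrinsics"];z=p["range_z"];v,u=np.mgrid[:z.shape[0],:z.shape[1]]
    c=np.stack([(u-K[0,2])/K[0,0]*z,(v-K[1,2])/K[1,1]*z,z],-1)
    M=cv2.Rodrigues(np.array(p["rvec"],float))[0]
    w=(c-np.array(p["tvec"]).ravel())@M; w[z==0]=np.nan; return w
def proj(p,X):
    return cv2.projectPoints(np.array(X,float).reshape(-1,1,3),np.array(p["rvec"],float),np.array(p["tvec"],float),p["intrinsics"],None)[0].reshape(-1,2)
def rows(dpos,yaw=0):
    s=arm.state(); M=R.from_rotvec(s["tool_rot"]).as_matrix()
    return (M.T@np.array(dpos)/0.5).round(4)
E
python3 - <<'E'
from h import *
s=arm.state(); print({k:np.round(v,3) for k,v in s.items()}); print(R.from_rotvec(s["tool_rot"]).as_matrix().round(3))
ims=[]
for n in ("top","side"):
    p=arm.camera(n); ims.append(p["img"]); np.savez(f"{n}0.npz",**{k:v for k,v in p.items()})
    for l in ("wound_mid","pleated_mid","filter_base","tray_in","bell_a_mid","beaker_mid","spanner_mid"):
        for d in arm.boxes_of(p,l)[:4]: print(n,l,round(d["score"],2),np.round(d["location"],3),proj(p,d["location"]).round())
    cv2.imwrite(f"pics/{n}0.png",p["img"][:,:,::-1])
E
```

```text
{'clock': np.float64(0.0), 'joint_pos': array([-1.243,  0.412, -0.013,  1.597,  0.006,  1.134, -0.082]), 'joint_velocities': array([ 0.001, -0.001, -0.001,  0.002,  0.003,  0.   , -0.   ]), 'tau': array([-0.0000e+00, -5.8796e+01,  6.4200e-01, -2.9107e+01, -5.4000e-02,
        1.8000e-02,  0.0000e+00]), 'tcp_pos': array([0.241, 0.576, 0.222]), 'tool_rot': array([-6.18e-01, -3.08e+00,  3.00e-03]), 'wrist_force': array([ 0.1  , -0.643,  1.071]), 'torque': array([ 0.012,  0.052, -0.021]), 'opening': np.float64(0.997)}
[[-0.923  0.386 -0.001]
 [ 0.386  0.923 -0.002]
 [-0.    -0.002 -1.   ]]
top wound_mid 0.96 [0.567 0.293 0.153] [[158. 174.]]
top wound_mid 0.76 [0.433 0.382 0.119] [[129. 225.]]
top wound_mid 0.55 [0.705 0.347 0.112] [[143. 128.]]
top pleated_mid 0.73 [0.526 0.167 0.156] [[205. 188.]]
top filter_base 0.56 [0.539 0.236 0.027] [[187. 189.]]
top tray_in 0.86 [ 0.528 -0.212  0.006] [[335. 189.]]
top bell_a_mid 0.85 [ 0.743 -0.067  0.152] [[289. 107.]]
top beaker_mid 0.95 [0.333 0.285 0.048] [[170. 259.]]
top beaker_mid 0.58 [0.737 0.068 0.151] [[240. 111.]]
top beaker_mid 0.43 [0.563 0.293 0.159] [[158. 175.]]
top spanner_mid 0.73 [ 0.298 -0.251  0.009] [[352. 265.]]
side wound_mid 0.8 [0.691 0.333 0.084] [[238. 146.]]
side wound_mid 0.78 [0.427 0.368 0.08 ] [[163. 163.]]
side wound_mid 0.73 [0.55  0.292 0.126] [[208. 149.]]
side wound_mid 0.72 [0.684 0.244 0.074] [[251. 158.]]
side pleated_mid 0.86 [0.516 0.154 0.102] [[222. 177.]]
side filter_base 0.94 [0.501 0.169 0.026] [[216. 198.]]
side filter_base 0.55 [0.544 0.287 0.121] [[207. 151.]]
side tray_in 0.73 [ 0.523 -0.223  0.003] [[314. 280.]]
side bell_a_mid 0.88 [ 0.727 -0.09   0.097] [[336. 193.]]
side beaker_mid 0.85 [0.327 0.248 0.079] [[148. 189.]]
side spanner_mid 0.85 [ 0.29  -0.259  0.013] [[240. 341.]]
```

View pics/top0.png

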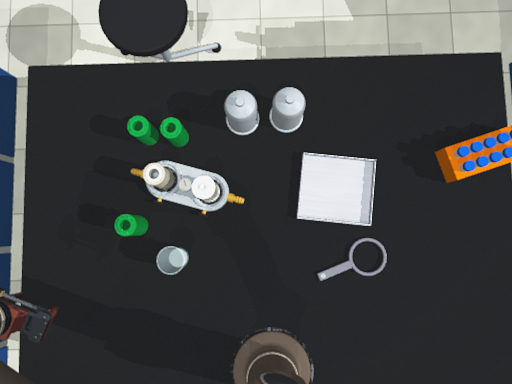

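View pics/side0.png

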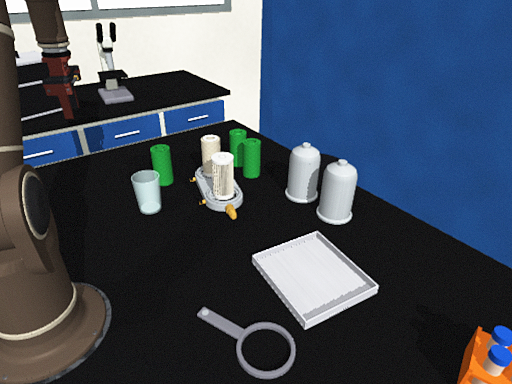

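The top view shows an off-white tube with an open bore on the filter at (158,174), and the pleated one with a closed cap at (205,188). Three green look-alikes are at (139,127), (173,130) and (130,225), all off the filter. I choose (158,174). Next I'll take a close crop and measure the positions.

```bash
python3 - <<'E'
from h import *
p=dict(np.load("top0.npz")); w=pts(p); 
def fit(c,lo,hi,r=.05):
    m=(w[...,2]>lo)&(w[...,2]<hi)&(np.hypot(w[...,0]-c[0],w[...,1]-c[1])<r)
    q=w[m]; (x,y),rad=cv2.minEnclosingCircle(q[:,:2].astype(np.float32)); return m.sum(),q[:,:2].mean(0).round(4),(round(x,4),round(y,4)),round(rad,4),np.median(q[:,2]).round(4)
print("wound",fit((.56,.293),.15,.17)); print("pleat",fit((.525,.16),.15,.175))
for c in((.433,.378),(.70,.345),(.69,.25)):print("green",fit(c,.11,.15))
m=(w[...,2]>.017)&(w[...,2]<.032)&(w[...,1]<-.08)&(w[...,1]>-.36)&(w[...,0]>.4)&(w[...,0]<.66)
print("tray rim",cv2.minAreaRect(w[m][:,:2].astype(np.float32)))
s=p["img"][130:240,100:260,::-1]
cv2.imwrite("pics/crop0.png",cv2.resize(s,None,fx=5,fy=5,interpolation=cv2.INTER_CUBIC))
E
```

```text
wound (np.int64(302), array([0.5695, 0.3035]), (0.5698, 0.3043), 0.0309, np.float64(0.1556))
pleat (np.int64(438), array([0.5296, 0.1696]), (0.5299, 0.1702), 0.0321, np.float64(0.1581))
green (np.int64(334), array([0.4345, 0.3888]), (0.4347, 0.3906), 0.0308, np.float64(0.1248))
green (np.int64(327), array([0.7102, 0.3554]), (0.7117, 0.3567), 0.0313, np.float64(0.1255))
green (np.int64(319), array([0.7022, 0.2624]), (0.7036, 0.2639), 0.0305, np.float64(0.1254))
tray rim ((0.5293864011764526, -0.21304243803024292), (0.22163882851600647, 0.20015420019626617), 82.5418701171875)
```

View pics/crop0.png

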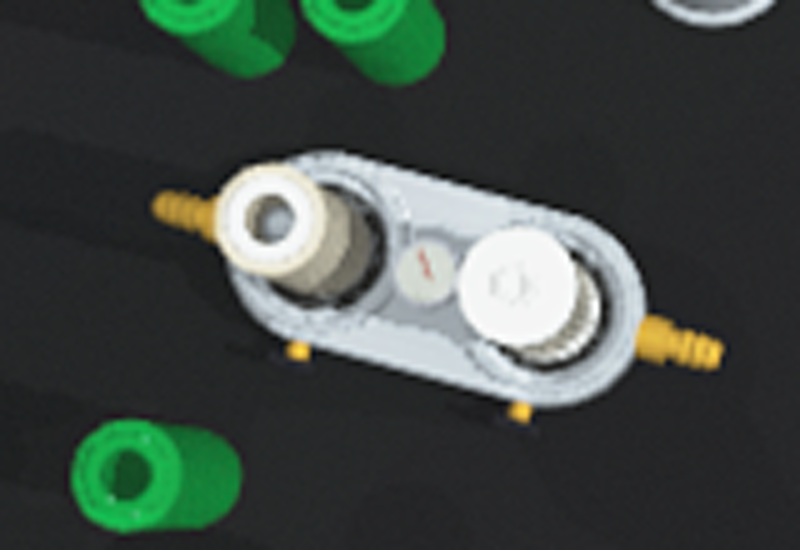

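The crop at (270,220) confirms it: an off-white tube with an open bore and the grey post inside, while its neighbour has a closed cap. I'm moving above it.

```bash
python3 -m crank '[{"linear":[-0.09,-0.028,0],"rotation":[0,0,0],"gripper":87.8},{"linear":[-0.18,-0.055,0],"rotation":[0,0,0],"gripper":87.8},{"linear":[-0.27,-0.083,0],"rotation":[0,0,0],"gripper":87.8},{"linear":[-0.36,-0.11,0],"rotation":[0,0,0],"gripper":87.8},{"linear":[-0.45,-0.138,0],"rotation":[0,0,0],"gripper":87.8},{"linear":[-0.54,-0.165,0],"rotation":[0,0,0],"gripper":87.8},{"linear":[-0.63,-0.193,0],"rotation":[0,0,0],"gripper":87.8},{"linear":[-0.69,-0.21,0],"rotation":[0,0,0],"gripper":87.8}]'; python3 - <<'E'
from h import *
s=arm.state();print(s["joint_pos"].round(3) if hasattr(s["joint_pos"],'round') else s["joint_pos"]); print(R.from_rotvec(s["tool_rot"]).as_matrix().round(3))
p=arm.camera("wrist"); cv2.imwrite("pics/w0.png",p["img"][:,:,::-1]); w=pts(p)
for c,lo,hi in (((.569,.304),.15,.17),((.53,.17),.15,.175)):
    m=(w[...,2]>lo)&(w[...,2]<hi)&(np.hypot(w[...,0]-c[0],w[...,1]-c[1])<.05);q=w[m]
    if m.sum()>20: print(m.sum(),q.mean(0).round(4),cv2.minEnclosingCircle(q[:,:2].astype(np.float32)))
print(rows([.569-s["tcp_pos"][0],.304-s["tcp_pos"][1],.127-s["tcp_pos"][2]]))
E
```

```text
clock: 1.6
tcp_pos: [0.5217, 0.3434, 0.2229]
tool_rot: [0.623, 3.078, -0.001]
wrist_force: [-0.3, -0.3, 0.6]
opening: 0.998
[-0.74   0.409  0.109  1.604 -0.046  1.131  0.552]
[[-0.921  0.389  0.001]
 [ 0.389  0.921 -0.001]
 [-0.002 -0.    -1.   ]]
1901 [0.5593 0.3111 0.1549] ((0.5679205060005188, 0.3072596490383148), 0.030205216258764267)
221 [0.5179 0.1991 0.1544] ((0.5122904777526855, 0.18932893872261047), 0.022341126576066017)
[-0.1171 -0.0349  0.1924]
```

```bash
python3 -m crank '[{"linear":[-0.08,-0.02,0],"rotation":[0,0,0.09],"gripper":87.8},{"linear":[-0.117,-0.033,0],"rotation":[0,0,0.18],"gripper":87.8},{"linear":[-0.117,-0.033,0],"rotation":[0,0,0.27],"gripper":87.8},{"linear":[-0.117,-0.033,0.0],"rotation":[0,0,0.36],"gripper":87.8},{"linear":[-0.117,-0.033,0.0],"rotation":[0,0,0.45],"gripper":87.8},{"linear":[-0.117,-0.033,0.0],"rotation":[0,0,0.5],"gripper":87.8},{"linear":[-0.117,-0.033,0.0],"rotation":[0,0,0.5],"gripper":87.8}]'; python3 - <<'E'
from h import *
s=arm.state();print(np.round(s["joint_pos"],3)); print(R.from_rotvec(s["tool_rot"]).as_matrix().round(3))
p=arm.camera("wrist"); cv2.imwrite("pics/w1.png",p["img"][:,:,::-1]); w=pts(p)
q=w[(w[...,2]>.15)&(w[...,2]<.17)&(np.hypot(w[...,0]-.569,w[...,1]-.304)<.05)]
print(len(q),q.mean(0).round(4),cv2.minEnclosingCircle(q[:,:2].astype(np.float32)))
E
```

```text
clock: 2.35
tcp_pos: [0.5661, 0.3094, 0.2226]
tool_rot: [-1.75, -2.609, 0.0]
wrist_force: [-0.1, 0.8, -0.1]
opening: 0.999
[-0.779  0.452  0.292  1.559 -0.138  1.151 -0.07 ]
[[-0.379  0.925 -0.   ]
 [ 0.925  0.379 -0.   ]
 [ 0.    -0.    -1.   ]]
2920 [0.5675 0.3085 0.1551] ((0.568101167678833, 0.3065887689590454), 0.030494224280118942)
```

View pics/w1.png

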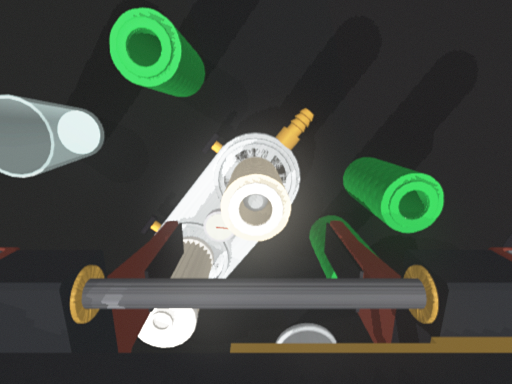

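```bash
python3 -m crank '[{"linear":[-0.008,0.002,0.05],"rotation":[0,0,0],"gripper":87.8},{"linear":[-0.008,0.002,0.12],"rotation":[0,0,0],"gripper":87.8},{"linear":[-0.008,0.002,0.18],"rotation":[0,0,0],"gripper":87.8},{"linear":[-0.008,0.002,0.2],"rotation":[0,0,0],"gripper":87.8},{"linear":[-0.008,0.002,0.2],"rotation":[0,0,0],"gripper":87.8}]'
python3 -m crank '[{"linear":[0,0,0],"rotation":[0,0,0],"gripper":70},{"linear":[0,0,0],"rotation":[0,0,0],"gripper":64},{"linear":[0,0,0],"rotation":[0,0,0],"gripper":61},{"linear":[0,0,0],"rotation":[0,0,0],"gripper":55},{"linear":[0,0,0],"rotation":[0,0,0],"gripper":50},{"linear":[0,0,0],"rotation":[0,0,0],"gripper":50},{"linear":[0,0,0],"rotation":[0,0,0],"gripper":50}]'
```

```text
clock: 2.9
tcp_pos: [0.5681, 0.3054, 0.1214]
tool_rot: [-1.747, -2.61, 0.004]
wrist_force: [-0.3, -0.5, -0.2]
opening: 1.002
clock: 3.6
tcp_pos: [0.5693, 0.3059, 0.1236]
tool_rot: [1.749, 2.609, 0.002]
wrist_force: [-0.5, -0.9, 5.4]
opening: 0.664
```

```bash
python3 -m crank '[{"linear":[0,0,0],"rotation":[0,0,0],"gripper":50},{"linear":[0,0,0],"rotation":[0,0,0],"gripper":50}]'
python3 -m crank '[{"linear":[0,0,-0.004],"rotation":[0,0,0],"gripper":50},{"linear":[0,0,-0.004],"rotation":[0,0,0],"gripper":50},{"linear":[0,0,-0.004],"rotation":[0,0,0],"gripper":50}]'
python3 -m crank '[{"linear":[0,0,-0.004],"rotation":[0,0,0],"gripper":50},{"linear":[0,0,-0.004],"rotation":[0,0,0],"gripper":50},{"linear":[0,0,-0.004],"rotation":[0,0,0],"gripper":50}]'
```

```text
clock: 3.8
tcp_pos: [0.5693, 0.306, 0.1236]
tool_rot: [1.749, 2.609, 0.002]
wrist_force: [-1.0, -0.3, 6.2]
opening: 0.662
clock: 4.1
tcp_pos: [0.5685, 0.3055, 0.1241]
tool_rot: [-1.749, -2.609, 0.001]
wrist_force: [-0.1, 0.8, -2.6]
opening: 0.661
clock: 4.4
tcp_pos: [0.5684, 0.3055, 0.1262]
tool_rot: [-1.749, -2.609, 0.002]
wrist_force: [-0.6, -0.2, -5.6]
opening: 0.666
```

```bash
python3 -m crank '[{"linear":[0,0,-0.004],"rotation":[0,0,0],"gripper":50},{"linear":[0,0,-0.004],"rotation":[0,0,0],"gripper":50},{"linear":[0,0,-0.004],"rotation":[0,0,0],"gripper":50}]'
```

```text
clock: 4.7
tcp_pos: [0.5682, 0.3053, 0.1265]
tool_rot: [-1.749, -2.609, 0.004]
wrist_force: [4.9, 2.1, -26.8]
opening: 0.656
```

Locked: it rises about 2.6 mm and then stops hard at 27 N. I'll ease the pull and turn anticlockwise (tool −z) in small steps under a light upward bias.

```bash
python3 -m crank '[{"linear":[0,0,0.002],"rotation":[0,0,0],"gripper":50},{"linear":[0,0,0.002],"rotation":[0,0,-0.07],"gripper":50},{"linear":[0,0,0.002],"rotation":[0,0,-0.07],"gripper":50},{"linear":[0,0,0.002],"rotation":[0,0,-0.07],"gripper":50}]'
python3 -m crank '[{"linear":[0,0,0],"rotation":[0,0,-0.07],"gripper":50},{"linear":[0,0,0],"rotation":[0,0,-0.07],"gripper":50}]'
```

```text
clock: 5.1
tcp_pos: [0.568, 0.3051, 0.1266]
tool_rot: [-1.606, -2.699, 0.004]
wrist_force: [1.3, 1.0, -23.1]
opening: 0.666
clock: 5.3
tcp_pos: [0.5682, 0.3046, 0.1268]
tool_rot: [-1.453, -2.784, 0.004]
wrist_force: [1.8, -1.9, -23.0]
opening: 0.662
```

```bash
python3 -m crank '[{"linear":[0,0,0],"rotation":[0,0,-0.07],"gripper":50},{"linear":[0,0,0],"rotation":[0,0,-0.07],"gripper":50}]'
python3 -m crank '[{"linear":[0,0,0],"rotation":[0,0,-0.07],"gripper":50},{"linear":[0,0,0],"rotation":[0,0,-0.07],"gripper":50}]'
```

```text
clock: 5.5
tcp_pos: [0.569, 0.3048, 0.1274]
tool_rot: [-1.301, -2.859, 0.001]
wrist_force: [2.9, -0.1, -20.7]
opening: 0.661
clock: 5.7
tcp_pos: [0.5705, 0.307, 0.1306]
tool_rot: [1.142, 2.924, 0.007]
wrist_force: [-0.4, 0.1, -2.9]
opening: 0.663
```

```bash
python3 -c "
from h import *
s=arm.state();print(np.round(s['joint_pos'],3),np.round(s['torque'],2))"
```

```text
[-0.681  0.533  0.162  1.646 -0.101  0.966  0.342] [ 0.03 -0.03 -0.04]
```

Between 19° and 25° of turn the pull dropped to 2.9 N and the cartridge rose, so a slot has been found. I'll nudge 3° toward the middle of the window, then lift gently.

```bash
python3 -m crank '[{"linear":[0,0,0],"rotation":[0,0,-0.035],"gripper":50},{"linear":[0,0,-0.008],"rotation":[0,0,-0.035],"gripper":50},{"linear":[0,0,-0.008],"rotation":[0,0,-0.035],"gripper":50}]'
python3 -m crank '[{"linear":[0,0,-0.004],"rotation":[0,0,0],"gripper":50},{"linear":[0,0,-0.004],"rotation":[0,0,0],"gripper":50}]'
```

```text
clock: 6.0
tcp_pos: [0.57, 0.3067, 0.1341]
tool_rot: [1.063, 2.954, 0.006]
wrist_force: [0.3, -0.2, -1.8]
opening: 0.66
clock: 6.2
tcp_pos: [0.5692, 0.306, 0.1344]
tool_rot: [1.059, 2.957, 0.002]
wrist_force: [-0.2, -0.1, -2.3]
opening: 0.661
```

```bash
python3 -m crank '[{"linear":[0,0,-0.01],"rotation":[0,0,0],"gripper":50},{"linear":[0,0,-0.02],"rotation":[0,0,0],"gripper":50},{"linear":[0,0,-0.03],"rotation":[0,0,0],"gripper":50},{"linear":[0,0,-0.03],"rotation":[0,0,0],"gripper":50}]'
python3 -m crank '[{"linear":[0,0,-0.03],"rotation":[0,0,0],"gripper":50},{"linear":[0,0,-0.06],"rotation":[0,0,0],"gripper":50},{"linear":[0,0,-0.1],"rotation":[0,0,0],"gripper":50},{"linear":[0,0,-0.1],"rotation":[0,0,0],"gripper":50}]'
python3 - <<'E'
from h import *
p=arm.camera("side"); cv2.imwrite("pics/s1.png",cv2.resize(p["img"][90:230,120:300,::-1],None,fx=4,fy=4))
E
```

```text
clock: 6.6
tcp_pos: [0.5694, 0.3059, 0.1497]
tool_rot: [1.057, 2.957, 0.002]
wrist_force: [-0.2, 0.0, -2.8]
opening: 0.664
clock: 7.0
tcp_pos: [0.5707, 0.3065, 0.2028]
tool_rot: [1.056, 2.955, 0.008]
wrist_force: [0.4, 0.4, -2.0]
opening: 0.66
```

View pics/s1.png

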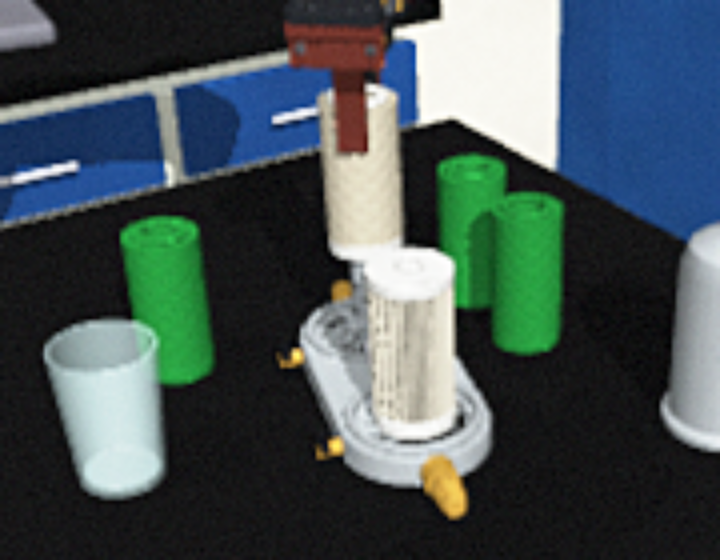

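The picture shows the cartridge upright in the jaws at (360,170), its foot near the post tip, and the pleated one still seated. I'll lift the rest of the way.

```bash
python3 -m crank '[{"linear":[0,0,-0.06],"rotation":[0,0,0],"gripper":50},{"linear":[0,0,-0.13],"rotation":[0,0,0],"gripper":50},{"linear":[0,0,-0.19],"rotation":[0,0,0],"gripper":50},{"linear":[0,0,-0.2],"rotation":[0,0,0],"gripper":50},{"linear":[0,0,-0.2],"rotation":[0,0,0],"gripper":50}]'
python3 -c "
from h import *
s=arm.state();print(np.round(s['joint_pos'],3),rows(np.array([.529,-.213,s['tcp_pos'][2]])-s['tcp_pos']))"
```

```text
clock: 7.55
tcp_pos: [0.5689, 0.3057, 0.2984]
tool_rot: [1.057, 2.958, 0.001]
wrist_force: [0.5, 0.8, -4.2]
opening: 0.665
[-0.688  0.398  0.173  1.446 -0.069  1.302  0.374] [-5.957e-01 -8.530e-01 -5.000e-04]
```

```bash
python3 -m crank '[{"linear":[-0.02,-0.029,0],"rotation":[0,0,0],"gripper":50},{"linear":[-0.06,-0.086,0],"rotation":[0,0,0],"gripper":50},{"linear":[-0.105,-0.15,0],"rotation":[0,0,0],"gripper":50},{"linear":[-0.15,-0.215,0],"rotation":[0,0,0],"gripper":50},{"linear":[-0.195,-0.279,0],"rotation":[0,0,0],"gripper":50},{"linear":[-0.24,-0.344,0],"rotation":[0,0,0],"gripper":50},{"linear":[-0.28,-0.401,0],"rotation":[0,0,0],"gripper":50},{"linear":[-0.30,-0.43,0],"rotation":[0,0,0],"gripper":50}]'
python3 -m crank '[{"linear":[-0.03,-0.043,0],"rotation":[0,0,0],"gripper":50},{"linear":[-0.075,-0.107,0],"rotation":[0,0,0],"gripper":50},{"linear":[-0.12,-0.172,0],"rotation":[0,0,0],"gripper":50},{"linear":[-0.165,-0.236,0],"rotation":[0,0,0],"gripper":50},{"linear":[-0.21,-0.301,0],"rotation":[0,0,0],"gripper":50},{"linear":[-0.25,-0.358,0],"rotation":[0,0,0],"gripper":50},{"linear":[-0.28,-0.401,0],"rotation":[0,0,0],"gripper":50},{"linear":[-0.296,-0.423,0],"rotation":[0,0,0],"gripper":50}]'
python3 -m crank '[{"linear":[0,0,0],"rotation":[0,0,0],"gripper":50},{"linear":[0,0,0],"rotation":[0,0,0],"gripper":50}]'
python3 - <<'E'
from h import *
s=arm.state();M=R.from_rotvec(s["tool_rot"]).as_matrix();print(np.round(s['joint_pos'],3),M.round(3))
ims=[]
for n in("top","side"):
    p=arm.camera(n); w=pts(p); ims.append(p["img"][:,:,::-1])
    m=(w[...,2]>.15)&(w[...,2]<.30)&(np.hypot(w[...,0]-s["tcp_pos"][0],w[...,1]-s["tcp_pos"][1])<.045)
    q=w[m];print(n,m.sum(),np.nanmin(q[:,2]).round(4),np.percentile(q[:,2],[1,3,5]).round(4),q.mean(0).round(4))
    if n=="top":
        m=(w[...,2]>.017)&(w[...,2]<.032)&(w[...,1]<-.08)&(w[...,1]>-.36)&(w[...,0]>.4)&(w[...,0]<.66); print(cv2.minAreaRect(w[m][:,:2].astype(np.float32)))
cv2.imwrite("pics/s2.png",cv2.resize(ims[1][60:360,200:460],None,fx=2,fy=2))
E
```

```text
clock: 8.35
tcp_pos: [0.5468, 0.0389, 0.2968]
tool_rot: [-1.064, -2.954, 0.005]
wrist_force: [-0.8, -0.5, -3.2]
opening: 0.662
clock: 9.15
tcp_pos: [0.5265, -0.2165, 0.2968]
tool_rot: [-1.063, -2.953, 0.002]
wrist_force: [-0.1, -0.4, -2.6]
opening: 0.664
clock: 9.35
tcp_pos: [0.5288, -0.2119, 0.2977]
tool_rot: [-1.056, -2.957, -0.001]
wrist_force: [0.2, 1.2, -3.1]
opening: 0.662
[-0.037  0.269  0.423  1.65  -0.116  1.249  1.294] [[-0.774  0.633 -0.001]
 [ 0.633  0.774  0.001]
 [ 0.002  0.    -1.   ]]
top 197 0.2046 [0.2062 0.209  0.2112] [ 0.5183 -0.1947  0.2561]
((0.5318630337715149, -0.19481807947158813), (0.18437623977661133, 0.2003166824579239), 82.693603515625)
side 1281 0.2035 [0.2054 0.2078 0.2096] [ 0.5091 -0.2255  0.2532]
```

View pics/s2.png

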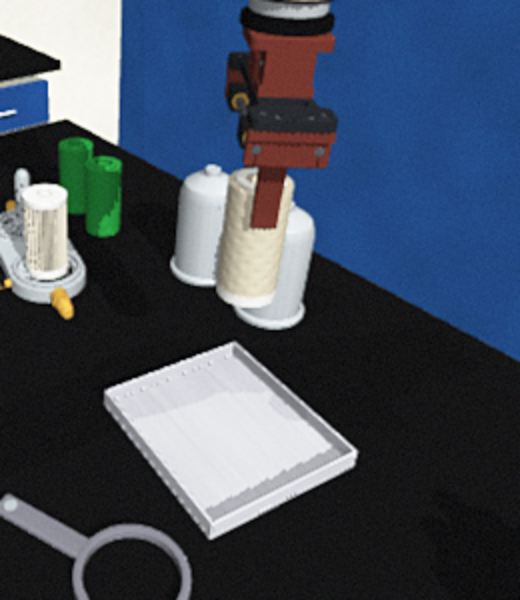

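The cartridge is upright above the tray, with its foot at z≈0.204. I'll descend to about 20 mm above the floor, then feel for contact.

```bash
python3 -m crank '[{"linear":[0,0,0.03],"rotation":[0,0,0],"gripper":50},{"linear":[0,0,0.1],"rotation":[0,0,0],"gripper":50},{"linear":[0,0,0.18],"rotation":[0,0,0],"gripper":50},{"linear":[0,0,0.26],"rotation":[0,0,0],"gripper":50},{"linear":[0,0,0.32],"rotation":[0,0,0],"gripper":50},{"linear":[0,0,0.35],"rotation":[0,0,0],"gripper":50},{"linear":[0,0,0.36],"rotation":[0,0,0],"gripper":50},{"linear":[0,0,0.36],"rotation":[0,0,0],"gripper":50}]'
python3 -m crank '[{"linear":[0,0,0.01],"rotation":[0,0,0],"gripper":50},{"linear":[0,0,0.02],"rotation":[0,0,0],"gripper":50},{"linear":[0,0,0.024],"rotation":[0,0,0],"gripper":50},{"linear":[0,0,0.024],"rotation":[0,0,0],"gripper":50}]'
python3 -c "
from h import *
s=arm.state();print(np.round(s['joint_pos'],3),s['tcp_pos'],s['wrist_force'])"
```

```text
clock: 10.25
tcp_pos: [0.5293, -0.2119, 0.1183]
tool_rot: [-1.054, -2.958, -0.0]
wrist_force: [-0.1, -0.6, -2.0]
opening: 0.667
clock: 10.65
tcp_pos: [0.5291, -0.213, 0.1066]
tool_rot: [-1.057, -2.958, -0.0]
wrist_force: [0.1, -0.0, -2.9]
opening: 0.666
[ 0.018  0.462  0.37   1.87  -0.216  0.849  1.381] [ 0.52906838 -0.21304613  0.10664243] [ 8.66764953e-02 -1.34036711e-03 -2.93729260e+00]
```

Foot about 9 mm above the floor. Stepping down in 2 mm steps.

```bash
for i in 1; do :; done
python3 -m crank '[{"linear":[0,0,0.004],"rotation":[0,0,0],"gripper":50},{"linear":[0,0,0.008],"rotation":[0,0,0],"gripper":50},{"linear":[0,0,0.008],"rotation":[0,0,0],"gripper":50}]'
python3 -m crank '[{"linear":[0,0,0.004],"rotation":[0,0,0],"gripper":50},{"linear":[0,0,0.004],"rotation":[0,0,0],"gripper":50}]'
python3 -m crank '[{"linear":[0,0,0.004],"rotation":[0,0,0],"gripper":50},{"linear":[0,0,0.004],"rotation":[0,0,0],"gripper":50}]'
```

```text
clock: 10.95
tcp_pos: [0.529, -0.213, 0.1024]
tool_rot: [-1.057, -2.958, -0.0]
wrist_force: [-0.2, -0.5, -2.3]
opening: 0.664
clock: 11.15
tcp_pos: [0.529, -0.213, 0.1004]
tool_rot: [-1.057, -2.958, -0.0]
wrist_force: [0.2, -0.8, -1.9]
opening: 0.664
clock: 11.35
tcp_pos: [0.529, -0.213, 0.0984]
tool_rot: [-1.057, -2.958, 0.0]
wrist_force: [0.3, -1.3, -3.0]
opening: 0.667
```

```bash
python3 -m crank '[{"linear":[0,0,0.003],"rotation":[0,0,0],"gripper":50},{"linear":[0,0,0.003],"rotation":[0,0,0],"gripper":50}]'
python3 -m crank '[{"linear":[0,0,0.002],"rotation":[0,0,0],"gripper":50},{"linear":[0,0,0.002],"rotation":[0,0,0],"gripper":50}]'
```

```text
clock: 11.55
tcp_pos: [0.5294, -0.2133, 0.0977]
tool_rot: [1.057, 2.958, 0.0]
wrist_force: [-1.1, 0.2, 2.1]
opening: 0.664
clock: 11.75
tcp_pos: [0.5297, -0.2136, 0.0976]
tool_rot: [1.057, 2.957, 0.0]
wrist_force: [-2.2, 0.5, 11.0]
opening: 0.663
```

Contact at z=0.0977 (+11 N). I'll ease off, open, and check before withdrawing.

```bash
python3 -m crank '[{"linear":[0,0,-0.002],"rotation":[0,0,0],"gripper":50},{"linear":[0,0,-0.002],"rotation":[0,0,0],"gripper":60},{"linear":[0,0,-0.002],"rotation":[0,0,0],"gripper":63},{"linear":[0,0,-0.002],"rotation":[0,0,0],"gripper":68},{"linear":[0,0,-0.002],"rotation":[0,0,0],"gripper":78},{"linear":[0,0,-0.002],"rotation":[0,0,0],"gripper":87.8},{"linear":[0,0,-0.002],"rotation":[0,0,0],"gripper":87.8},{"linear":[0,0,-0.002],"rotation":[0,0,0],"gripper":87.8}]'
python3 -m crank '[{"linear":[0,0,-0.03],"rotation":[0,0,0],"gripper":87.8},{"linear":[0,0,-0.08],"rotation":[0,0,0],"gripper":87.8},{"linear":[0,0,-0.15],"rotation":[0,0,0],"gripper":87.8},{"linear":[0,0,-0.22],"rotation":[0,0,0],"gripper":87.8},{"linear":[0,0,-0.29],"rotation":[0,0,0],"gripper":87.8},{"linear":[0,0,-0.33],"rotation":[0,0,0],"gripper":87.8},{"linear":[0,0,-0.34],"rotation":[0,0,0],"gripper":87.8},{"linear":[0,0,-0.34],"rotation":[0,0,0],"gripper":87.8}]'
python3 - <<'E'
from h import *
p=arm.camera("wrist"); w=pts(p)
q=w[(w[...,2]>.12)&(w[...,2]<.14)&(np.hypot(w[...,0]-.529,w[...,1]+.213)<.05)]
print(len(q),q.mean(0).round(4),cv2.minEnclosingCircle(q[:,:2].astype(np.float32)),np.percentile(q[:,2],[5,95]))
p=arm.camera("side"); cv2.imwrite("pics/s3.png",cv2.resize(p["img"][60:360,140:460,::-1],None,fx=2,fy=2))
E
```

```text
clock: 12.55
tcp_pos: [0.5291, -0.2131, 0.0971]
tool_rot: [-1.057, -2.958, -0.0]
wrist_force: [0.3, -0.5, 0.0]
opening: 0.997
clock: 13.35
tcp_pos: [0.5293, -0.2131, 0.2673]
tool_rot: [1.057, 2.958, 0.001]
wrist_force: [0.4, 0.6, -0.0]
opening: 1.0
1840 [ 0.5273 -0.2119  0.129 ] ((0.5281842350959778, -0.2125963568687439), 0.030222589150071144) [0.12589729 0.13205503]
```

View pics/s3.png

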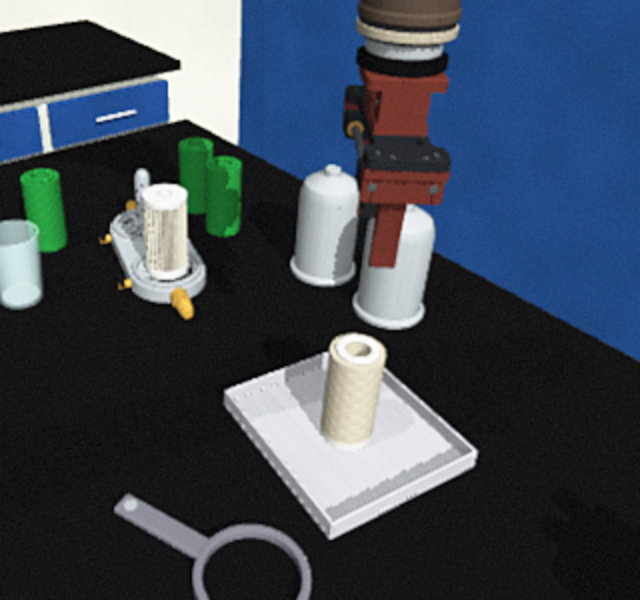

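The cartridge stands upright in the tray at (352,390), the gripper is clear, and the pleated cartridge (165,230) is on its post. Handing in.

```bash
python3 -c "
from station import arm
print(arm.job_done(), arm.state()['clock'])"
```

```text
the job is handed in; nothing more can be done
the job is handed in; nothing more can be done
```

The spent wound cartridge is off its post and standing upright in the drip tray. I handed the job in at about 13.5 s; no verdict is reported.

- **Release:** I gripped it near the top and felt the bayonet stop hard at about 27 N. I turned it anticlockwise under about 20 N of pull until the pull fell to 3 N, at roughly 25°.
- **Placing:** I drew it straight up and set it down by feel, with about 11 N of contact. Then I opened the jaws and withdrew.
- **Last checks:** The wrist camera put the cartridge's top centre at (0.528, -0.213), within 2 mm of the tray centre measured at the start. In the side view it stands upright, the pleated cartridge is on its post, and the bells, beaker and spanner look unmoved. The wrist force was near 0.
- **What disagreed:** With the cartridge held above the tray, one top-view tray fit came out about 18 mm off in y. The held cartridge and gripper probably hid part of the rim. I did not measure the tray again; in the side view it looks unmoved.

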